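Lift-out pastry case door: unhook it and stand it in the drying rack

TASK

Take the lift-out door off the pastry case for washing: raise it by its black handle as far as its top slot gives, tip its foot out towards you over the retaining lip while the top is still up in the slot, draw it down and out, then stand it upright and centred in the middle slot of the wooden dowel rack, handle facing you, and let go. The clear plastic cracks easily, so feel your way and never force the door against the case or the rack; leave the pastries and everything else as they stand.

Things in the scene. Friction and masses are not known exactly. Their poses are not given: they have to be found in the camera images.
- case: Fixed countertop pastry case, oak with clear panes, 262 wide (y) x 235 deep x 278 high mm. Origin on the counter below the middle of the door slot; +x into the case, +y along the door. The door stands in it upright, mid-plane at x=0, few mm play. Base front face at x=-13 mm, free in front of it; side posts 4 mm beside the door.
- case_sill (a point): Middle of the sill the door stands on, case frame (0, 0, 52) mm. Before the foot a 4 mm aluminium retaining lip (x -11 to -7 mm), behind it an upstand at x=+8 mm. Lip and head stop are one inner frame, set by hand, its height NOT reported: lip top 4 to 24 mm above the sill. To pass in front of the base the raised foot must tip out 7 to 9 deg.
- case_slot (a point): Lower inner edge of the front valance, case frame (-6, 0, 226) mm: pivot for tipping the door. The top slot runs from x=-6 to +9 mm; the door at rest is 6 mm up in it. Inside is a hidden rigid stop that the door meets when raised 2.5 mm more than the lip's height (6.5 to 26.5 mm, to be felt). To leave the slot, come down along the door's plane by the raise plus over 6 mm.
- door: Lift-out door, loose, 222 wide (y) x 180 high x 8 mm, clear plastic in aluminium edging, 0.25 to 0.5 kg. Origin in the middle of its lower edge; z up along it, handle at -x. Black vertical D handle: bar 14 x 14 mm, 45 mm in front of the door's mid-plane, from z=60 to 135 mm, a stub at each end; grasp across y from above, fingers tilted forward about 30 deg to clear the case's head.
- door_grip (a point): Point on the axis of the handle bar, door frame (-45, 0, 110) mm; axes as the door's.
- door_foot (a point): Middle of the door's lower edge (the door's origin); axes as the door's. The plastic cracks if the raised door is pressed against the case with over 15 N (40 N while it stands on its sill), or set on the rack with over 60 N (dropped or rammed).
- door_top (a point): Middle of the door's upper edge, 180 mm above the foot; axes as the door's.
- rack: Fixed wooden drying rack: board 115 (x) x 180 (y) x 12 mm with two rows (y = -70, +70 mm) of four upright 10 mm dowels, tops 72 mm above the counter, at x = -36, -12, 12, 36 mm: three slots 14 mm wide along y. Origin on the counter under the middle slot. The door stands in the middle slot, handle to -x, its middle over the rack's.
- rack_slot (a point): Middle of the middle slot, on the board's top, 12 mm above the counter; axes as the rack's.
- croissant_1: Butter croissant in the case, 100x73x52 mm, loose; origin under its middle.
- croissant_2: Butter croissant in the case, 116x71x50 mm, loose; origin under its middle.
- muffin_2: Dark muffin in the case, 80x82x75 mm, loose; origin under its middle.
- price_tag: Black price wedge on top of the case at the back, 32x80x52 mm, loose; origin under its middle.
- cup: White espresso cup between case and rack, 63x88x53 mm, loose; origin under its middle.
- honey: Honey jar with a red lid standing at the right, 72x72x101 mm, loose; origin under its middle.
- spray: Spray bottle standing at the left, 57x120x246 mm, loose; origin under its middle.

How it is judged:
On the way:
1. the door's foot is tipped out in front of the case's base and lip while its top is still up in the slot (x of door_foot in the frame of case below -0.016 m and z of door_top in the frame of case above 0.229 m), for 0.1 s.
At the end, for the whole second after the job is handed in: The door stands at rest in the middle slot of the rack, its foot on the board (within 6 mm of its top), within 9 mm of the slot's middle plane and 30 mm of its middle along the slot, handle towards the rack's -x side, within 0.2 rad of upright (x of door_foot in the frame of rack between -0.009 and 0.009 m and y of door_foot in the frame of rack between -0.03 and 0.03 m and z of door_foot in the frame of rack below 0.018 m and angle between door's own z axis and vertical below 0.2 rad and x of door_grip in the frame of rack below -0.02 m and linear speed of door below 0.02 m/s); the robot touches nothing.
It fails at once if once raised off its sill, the door is pressed against the case with more than 15 N (contact force between door and case above 15 N and z of door_foot in the frame of case above 0.0545 m).
It fails at once if the door is pressed against the case with more than 40 N (contact force between door and case above 40 N).
It fails at once if the door is pressed against the rack with more than 60 N (dropped or rammed) (contact force between door and rack above 60 N).
It fails at once if a pastry, the price wedge, the cup, the honey jar or the spray bottle is moved more than 25 mm (distance of any of croissant_1, croissant_2, muffin_2, price_tag, cup, honey, spray from where it was at the start of the episode above 0.025 m).
It also fails if it takes over 64 s, if anything falls off the work surface, if the arm or the gripper's body presses on something with over 40 N, if the wrist force passes 120 N, or if a joint passes its speed limit or range.

ROBOT

A 6-joint arm with a two-finger parallel gripper is mounted at the origin on a cart in front of the work surface, level with it; the furniture and walls round the work are solid. World frame = base frame: x ahead of the robot, y to its left, z up, the work surface at z = 0. Lengths are in m, angles in rad, forces in N, time in s.
With the tool pointing down it reaches from about 0.35 to 0.85 m from the base axis. Payload 8.1 kg.
Tool frame: the origin (TCP) lies at the very end of the fingers, on their centre line; the grasp point (between the pads) lies 19 mm behind it; z points along the fingers, y is the line along which they close (so a half turn about z gives the same grasp; the last joint's range is limited). The gripper opens to 93 mm and grips with 3 to 60 N. Pads are 15 mm wide; open, the fingers measure 128 mm over their backs; the gripper's body (75 mm by 188 mm) begins 65 mm behind the grasp point.
Start: joints at [1.11, 0.13, 1.488, -0, 1.523, -0.085], TCP at [0.22, 0.558, 0.219] pointing down, gripper open.
Joint ranges: [-2.96, 2.96], [-0.89, 2.26], [0.02, 2.5], [-1.34, 4.48], [0, 2.73], [-2.66, 2.66]. Speed limits (rad/s): [2.39, 2.39, 2.79, 3.14, 3.14, 3.14].

INTERFACE

Orientations are given as a rotation vector (axis times angle).
In Python, from plant import monitor, eyes, ticket gives the robot as it stands.
- The arm moves only by the tool arm_command, never from a script. Its argument "deltas" is a list that holds one entry, the list of rows, each a list of 6 numbers: the shift along the world's x, y, z in cm, then the turn, a rotation vector about the world's x, y, z in degrees. In form: [[[tx, ty, tz, rx, ry, rz], ...]]. A call has 1 to 12 rows; each row shifts and turns the commanded pose from where the row before left it; what a row does not reach is not made up. A row lasts 1/12 s, in which the tool goes at most 41.7 mm and 7.16 degrees, less where a joint would pass 70% of its speed; a pose out of reach is approached as far as the arm can. A call is refused whole if a number of a shift passes 4.17 or a number of a turn 7.16, either way. A call with a gripper value outside its range is refused whole. "gripper" is the opening, from -1 (shut) to 1 (fully open), set as the call begins (left out, the last holds). The fingers move at their own pace and stop on an object; "squeeze" is the grip in N (left out, the last holds). Time passes only in rows, so rows that do not move let the fingers close. It gives the time, the measured TCP pose, the force, the opening and the grip force at its end, in the units of the state.
- monitor.read_state(): the state, without advancing time (a new reading comes with each control period).
- eyes.read_camera(name): name is "scene" or "top" or "wrist"; returns the picture (384x512x3 uint8, blue, green, red); there is no depth.
- eyes.camera_model(name): a dict with "fx", "fy", "cx", "cy" (pixels), "rvec" (rotation vector, rad) and "tvec" (3), from world to camera coordinates, as OpenCV has them. Camera axes: x right, y down, z forward; pixel columns grow to the right and rows downward; lengths in m; the calibration is good to about 2 mm. A picture is of the moment at which its call begins: read the wrist's pose just before it. camera_model takes no time and is no camera call; for the wrist camera it gives the pose at the moment of the call.
- ticket.close_job(): hands the job in; it is judged then, once.
The state is a dict: "t": time; "q": joint angles; "dq": joint speeds; "joint_torque": joint torques, N m; "tool_pos": TCP position; "orientation": TCP orientation; "force": force on the tool from outside, world axes, zero at the start; "wrist_torque": the same for the moment, N m; "opening": finger opening in m; "gripper_force": force on a finger pad.
Only numpy, scipy, OpenCV 4.12 (cv2) and the standard library are available. Lean on these libraries where they do the work, as an engineer would, in place of code of your own. Each camera call takes 0.05 s, during which the arm holds its last target. There are 200 camera calls.

## Working session

There is one attempt and no reset: what is moved stays moved. The work goes in short steps, Python scripts to look and compute and a tool call to move; the robot and the scene stay as the last step left them, time stands still between calls to the robot, and variables do not carry over. Pictures are saved under pics/ and viewed, at most 10 in all, crops included, and the job is handed in when it is done.

Besides the shell and the picture viewer there is one more tool, called after ">>>" by a JSON object that holds its "fn" and its "kwargs", one argument or row to a line. arm_command: Moves the arm, as the interface text tells. Its arguments: {"type":"object","properties":{"deltas":{"type":"array"},"gripper":{"type":"number"},"squeeze":{"type":"number"}},"required":["deltas"]}

```bash
mkdir -p pics; ls
python3 - <<'E'
from plant import monitor, eyes
import cv2,numpy as np
a=eyes.read_camera("scene");b=eyes.read_camera("top")
cv2.imwrite("pics/scene0.png",a);cv2.imwrite("pics/top0.png",b)
for n in("scene","top"):
    m=eyes.camera_model(n);print(n,m);R=cv2.Rodrigues(np.array(m["rvec"],float))[0];print(-R.T@np.array(m["tvec"]))
s=monitor.read_state();print(s)
E
```

```text
pics
scene {'fx': 459.2560021941318, 'fy': 459.2560021941318, 'cx': 256.91276476629196, 'cy': 194.9906391865511, 'rvec': array([ 1.90678078, -0.96223278,  0.55202278]), 'tvec': array([-0.36433471,  0.3861357 ,  1.41529281])}
[-0.61295987 -0.91877784  1.03199892]
top {'fx': 378.06100629778905, 'fy': 378.06100629778905, 'cx': 249.63026515626532, 'cy': 191.6433874805215, 'rvec': array([ 2.05763953, -1.99893487,  0.37042727]), 'tvec': array([-0.0202643 ,  0.60798798,  1.33941465])}
[ 0.10149044 -0.00420678  1.46757406]
{'t': 0.1, 'q': array([ 1.10958046e+00,  1.31093435e-01,  1.48916886e+00,  1.34396725e-05,
        1.52300866e+00, -8.54019424e-02]), 'dq': array([ 0.00038518, -0.00079306, -0.0019781 ,  0.00209051,  0.00095699,
        0.0006045 ]), 'joint_torque': array([ 3.64444413e-04, -5.61342216e+01, -4.93096089e+01,  7.70265888e-02,
        2.90042278e-02, -9.58120943e-07]), 'tool_pos': array([0.21996237, 0.55767022, 0.21768854]), 'orientation': array([-5.86773056e-01, -3.08583345e+00,  2.53233949e-03]), 'force': array([ 0.31724304, -1.16515046, -0.35019732]), 'wrist_torque': array([-0.01187344, -0.02839448, -0.03168932]), 'gripper_force': 0.0, 'opening': 0.0929013263563725}
```

View pics/scene0.png

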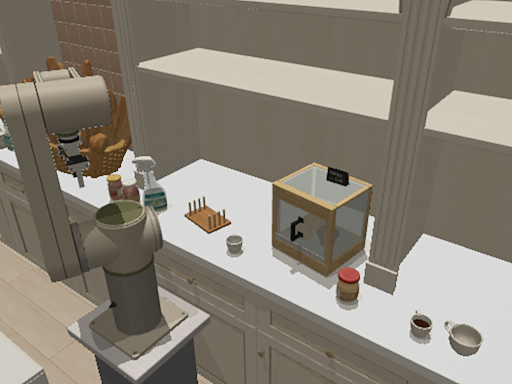

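View pics/top0.png

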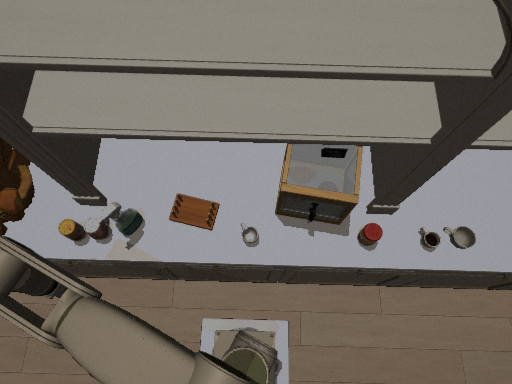

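The scene view shows the case at about (320,215), its handle at (297,229) and the rack at (207,217). In the top view the case is at about (318,190), the handle at (313,211) and the rack at (194,211). I'll zoom in on these next.

Run:
```python
import cv2,numpy as np
a=cv2.imread("pics/scene0.png");b=cv2.imread("pics/top0.png")
def c(im,x,y,w,h,s): return cv2.resize(im[y:y+h,x:x+w],(w*s,h*s),interpolation=cv2.INTER_CUBIC)
o=np.zeros((600,800,3),np.uint8)
o[0:330,0:330]=c(a,265,162,110,110,3)   # scene case
o[0:330,340:640]=c(b,270,135,100,110,3)  # top case
o[340:580,0:300]=c(a,175,190,75,60,4)
o[340:560,340:620]=c(b,160,180,70,55,4)
cv2.imwrite("pics/crop1.png",o)
```

```text
(no output)
```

View pics/crop1.png

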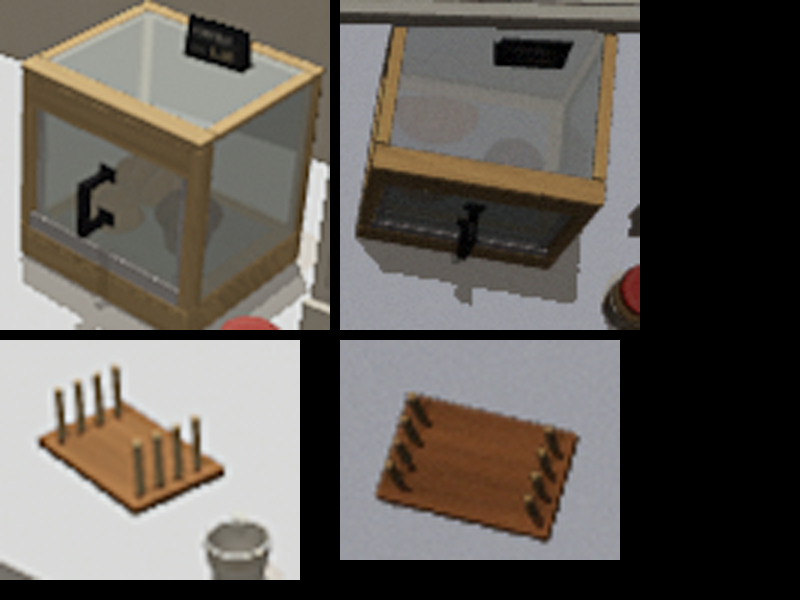

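Crop: the case's front top corners, the black handle and all eight dowels are clear. I'll cast rays from these corners.

```bash
cat > h.py <<'E'
from plant import monitor, eyes
import cv2,numpy as np
from scipy.spatial.transform import Rotation as Ro
def cam(n):
    m=eyes.camera_model(n);R=cv2.Rodrigues(np.array(m["rvec"],float))[0]
    return np.array([[m["fx"],0,m["cx"]],[0,m["fy"],m["cy"]],[0,0,1]]),R,np.array(m["tvec"],float)
def onz(c,px,z):
    K,R,t=c;C=-R.T@t;d=R.T@np.linalg.inv(K)@np.array([px[0],px[1],1.]);return C+d*(z-C[2])/d[2]
def proj(c,P):
    K,R,t=c;p=K@(R@np.array(P)+t);return p[:2]/p[2]
def tri(cs,pxs):
    Ps=[K@np.c_[R,t] for K,R,t in cs]
    X=cv2.triangulatePoints(Ps[0],Ps[1],np.array(pxs[0],float).reshape(2,1),np.array(pxs[1],float).reshape(2,1));return (X[:3]/X[3]).ravel()
E
python3 - <<'E'
from h import *
np.set_printoptions(precision=4,suppress=True)
T=cam("top");S=cam("scene")
for n,px in dict(FL=(280.7,185),FR=(358.7,195.7)).items(): print("top",n,onz(T,px,.278))
for n,px in dict(FL=(272.7,184.3),FR=(332.3,209.3),RR=(372.3,184.7),RL=(315,163)).items(): print("sc",n,onz(S,px,.278))
for n,px in dict(FL=(272.3,247.7),FR=(328.3,272)).items(): print("sc bot",n,onz(S,px,0))
print("rack top");q=[onz(T,p,.012) for p in ((177,193.75),(219.5,204.25),(211.75,230),(169.25,219.25))]
print(np.array(q),np.mean(q,0))
print("rack scene");q=[onz(S,p,.012) for p in ((175+40/4,190+101/4-1),(175+135/4,190+170/4-1),(175+222/4,190+128/4-1),(175+125/4,190+60/4))]
print(np.array(q),np.mean(q,0))
print('dowels');q=[onz(S,(175+x/4,190+(y-340)/4),.072) for x,y in ((58,390),(78,380),(97,375),(116,367),(138,440),(157,432),(176,426),(195,418))]
print(np.array(q),np.mean(q,0))
q=[onz(T,(160+(x-340)/4,180+(y-340)/4),.072) for x,y in ((389,466),(399,442),(406,421),(412,398),(528,500),(536,478),(544,454),(550,430))]
print(np.array(q),np.mean(q,0))
E
```

```text
top FL [ 0.5728 -0.1073  0.278 ]
top FR [ 0.5423 -0.369   0.278 ]
sc FL [ 0.5423 -0.121   0.278 ]
sc FR [ 0.5162 -0.368   0.278 ]
sc RR [ 0.7417 -0.4008  0.278 ]
sc RL [ 0.7759 -0.153   0.278 ]
sc bot FL [ 0.5517 -0.1161  0.    ]
sc bot FR [ 0.5499 -0.3572  0.    ]
rack top
[[0.6265 0.2944 0.012 ]
 [0.5865 0.1181 0.012 ]
 [0.4783 0.1428 0.012 ]
 [0.5174 0.315  0.012 ]] [0.5522 0.2176 0.012 ]
rack scene
[[0.5159 0.3061 0.012 ]
 [0.4785 0.1391 0.012 ]
 [0.5882 0.1183 0.012 ]
 [0.625  0.285  0.012 ]] [0.5519 0.2121 0.012 ]
dowels
[[0.5265 0.2837 0.072 ]
 [0.5536 0.2812 0.072 ]
 [0.573  0.2723 0.072 ]
 [0.5972 0.2676 0.072 ]
 [0.5024 0.152  0.072 ]
 [0.5247 0.1467 0.072 ]
 [0.5444 0.1389 0.072 ]
 [0.5673 0.1335 0.072 ]] [0.5486 0.2095 0.072 ]
[[0.5316 0.2935 0.072 ]
 [0.5562 0.2862 0.072 ]
 [0.5779 0.2815 0.072 ]
 [0.6019 0.2779 0.072 ]
 [0.5016 0.1574 0.072 ]
 [0.5238 0.1512 0.072 ]
 [0.5482 0.145  0.072 ]
 [0.5729 0.1407 0.072 ]] [0.5517 0.2167 0.072 ]
```

>>> {"fn": "arm_command", "kwargs": {
  "deltas": [
    [[1.5,-3.6,1.2,0,0,1.2],[1.5,-3.6,1.2,0,0,1.2],[1.5,-3.6,1.2,0,0,1.2],[1.5,-3.6,1.2,0,0,1.2],[1.5,-3.6,1.2,0,0,1.2],[1.5,-3.6,1.2,0,0,1.2],[1.5,-3.6,1.2,0,0,1.2],[1.5,-3.6,1.2,0,0,1.2],[1.5,-3.6,1.2,0,0,1.2],[1.5,-3.6,1.2,0,0,1.2],[1.5,-3.6,1.2,0,0,1.2],[1.5,-3.6,1.2,0,0,1.2]]
  ]
}}

```text
t: 1.1
tool_pos: [0.4002, 0.1243, 0.363]
orientation: [0.193, 3.136, 0.0]
force: [1.0, 0.1, -0.3]
opening: 0.0933
gripper_force: 0.0
```

>>> {"fn": "arm_command", "kwargs": {
  "deltas": [
    [[0,-3.6,0,0,-3,0],[0,-3.6,0,0,-3,0],[0,-3.6,0,0,-3,0],[0,-3.6,0,0,-3,0],[0,-3.6,0,0,-3,0],[0,-3.6,0,0,-3,0],[0,-3.6,0,0,-3,0],[0,-3.6,0,0,-3,0],[-1,-3.6,0,0,-3,0],[-1,-3,0,0,-3,0],[0,0,0,0,0,0],[0,0,0,0,0,0]]
  ]
}}

```text
t: 2.1
tool_pos: [0.379, -0.2274, 0.3613]
orientation: [0.176, 2.62, 0.043]
force: [-0.7, -0.4, 0.4]
opening: 0.0932
gripper_force: 0.0
```

Run:
```python
from h import *
np.set_printoptions(precision=4,suppress=True)
s=monitor.read_state();R=Ro.from_rotvec(s["orientation"]).as_matrix();print(s["t"],s["q"],s["tool_pos"],s["force"]);print(R)
K,Rc,t=cam("wrist");im=eyes.read_camera("wrist");print(-Rc.T@t,Rc,R.T@(-Rc.T@t-s["tool_pos"]),K)
cv2.imwrite("pics/w1.png",im)
```

```text
2.1 [-1.0395 -0.7598  2.0322  0.4388  1.5851 -2.406 ] [ 0.379  -0.2274  0.3613] [-0.6916 -0.4299  0.4103]
[[-0.8615  0.117   0.4941]
 [ 0.1332  0.9911 -0.0024]
 [-0.49    0.0638 -0.8694]]
[ 0.2377 -0.2172  0.4714] [[ 0.1181  0.991   0.0637]
 [ 0.7115 -0.1292  0.6907]
 [ 0.6927 -0.0363 -0.7203]] [ 0.0692  0.0006 -0.1656] [[282.2527   0.     254.6335]
 [  0.     282.2527 187.9342]
 [  0.       0.       1.    ]]
```

View pics/w1.png

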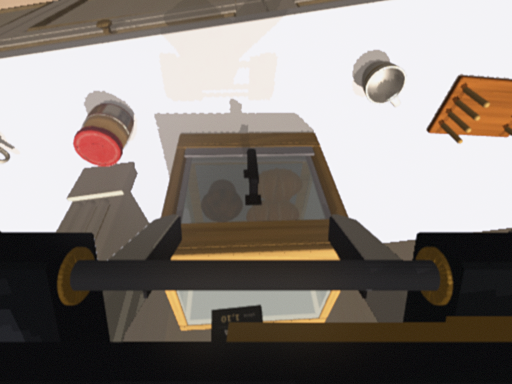

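The wrist view is upside down: the robot is towards the top. It shows the case with its front base edge from (181,134) to (317,132), the handle at (252,150)-(253,203), the rack at (475,105) and the cup at (383,80). I'll measure the handle and the base edge.

Run:
```python
from h import *
np.set_printoptions(precision=4,suppress=True)
W=cam("wrist");S=cam("scene")
im=cv2.imread("pics/w1.png");g=im.max(2)
m=g<40
for r in range(140,212,4):
    c=np.where(m[r,230:280])[0]; print(r,(c.min()+230,c.max()+230) if len(c) else None,end=' ')
print()
hsv=cv2.cvtColor(im,cv2.COLOR_BGR2HSV)
oak=((hsv[...,0]>8)&(hsv[...,0]<28)&(hsv[...,1]>90)).astype(np.uint8)
pts=[];
for c in range(190,312,4):
    r=np.where(oak[110:170,c])[0]
    if len(r): pts.append((c,110+r.min()-.5))
pts=np.array(pts,float);k=np.polyfit(pts[:,0],pts[:,1],1);print("front edge fit",k,np.abs(np.polyval(k,pts[:,0])-pts[:,1]).max())
for c in (181,317):
    print("base front z0",onz(W,(c,np.polyval(k,c)),0))
for r in (136,140,144,150,170,200):
    c=np.where(oak[r,150:380])[0]+150; print(r,c.min(),c.max())
cols=[212,222,290,300]
for c in cols:
    print(c,[ (r,*im[r,c]) for r in range(128,160,2)][:0], [int(x) for x in cv2.cvtColor(im,cv2.COLOR_BGR2GRAY)[128:166,c]])
print([int(x) for x in cv2.cvtColor(im,cv2.COLOR_BGR2GRAY)[205:262,215]])
```

```text
140 None 144 None 148 None 152 (np.int64(248), np.int64(254)) 156 (np.int64(248), np.int64(255)) 160 (np.int64(248), np.int64(255)) 164 (np.int64(248), np.int64(256)) 168 (np.int64(248), np.int64(256)) 172 (np.int64(244), np.int64(257)) 176 (np.int64(245), np.int64(257)) 180 (np.int64(250), np.int64(257)) 184 (np.int64(250), np.int64(256)) 188 (np.int64(250), np.int64(256)) 192 (np.int64(250), np.int64(256)) 196 (np.int64(246), np.int64(259)) 200 (np.int64(246), np.int64(260)) 204 (np.int64(246), np.int64(256)) 208 None 
front edge fit [ -0.0147 136.9536] 0.5395161290322505
base front z0 [ 0.526  -0.3618  0.    ]
base front z0 [ 0.5626 -0.098   0.    ]
136 181 315
140 180 316
144 179 318
150 177 320
170 173 328
200 166 340
212 [] [170, 170, 170, 169, 148, 112, 85, 82, 84, 82, 84, 82, 80, 82, 82, 90, 86, 85, 99, 105, 96, 88, 90, 89, 87, 85, 90, 114, 120, 103, 92, 93, 94, 97, 97, 92, 92, 91]
222 [] [170, 171, 166, 151, 123, 96, 82, 81, 83, 82, 82, 81, 83, 82, 80, 81, 79, 80, 97, 97, 89, 90, 86, 88, 86, 85, 99, 120, 118, 100, 90, 89, 95, 97, 92, 89, 88, 91]
290 [] [169, 171, 168, 148, 109, 82, 73, 75, 76, 79, 76, 74, 72, 73, 85, 82, 78, 95, 98, 89, 82, 80, 83, 82, 83, 92, 115, 109, 93, 88, 88, 94, 93, 92, 91, 89, 91, 91]
300 [] [168, 170, 167, 144, 107, 80, 74, 74, 74, 75, 75, 72, 71, 72, 70, 69, 75, 93, 96, 85, 81, 85, 81, 83, 83, 102, 119, 110, 91, 88, 90, 93, 96, 94, 89, 91, 90, 91]
[70, 71, 72, 70, 71, 72, 73, 70, 71, 71, 69, 69, 71, 69, 68, 72, 80, 79, 78, 72, 73, 73, 68, 64, 63, 64, 65, 71, 69, 70, 70, 71, 72, 71, 72, 70, 68, 66, 66, 64, 70, 88, 83, 67, 66, 72, 73, 79, 112, 150, 175, 185, 193, 191, 156, 89, 39]
```

```bash
cat >> h.py <<'E'
def frame(x,y,yawdeg):
    return Ro.from_euler('z',yawdeg,degrees=True).as_matrix(),np.array([x,y,0.])
def P(F,p): return F[0]@np.array(p,float)+F[1]
E
python3 - <<'E'
from h import *
np.set_printoptions(precision=1,suppress=True)
W=cam("wrist");S=cam("scene");T=cam("top")
F=frame(.557,-.232,-7.9)
L=dict(barbot=(-.052,0,.112),bartop=(-.052,0,.187),bartopback=(-.038,0,.187),stubtop_door=(-.004,0,.187),stublow_door=(-.004,0,.126),stublowbot_door=(-.004,0,.112),lipL=(-.011,.11,.06),headlow=(-.013,0,.226),headtop=(-.013,0,.278),headtopL=(-.013,.131,.278),headtopR=(-.013,-.131,.278),botL=(-.013,.131,0),botR=(-.013,-.131,0))
for n,p in L.items():
    w=P(F,p);print(n,proj(W,w),proj(S,w),proj(T,w))
a=cv2.cvtColor(cv2.imread("pics/scene0.png"),cv2.COLOR_BGR2GRAY);m=a[210:250,280:312]<45
ys,xs=np.where(m);print("scene black x",xs.min()+280,xs.max()+280,"y",ys.min()+210,ys.max()+210)
a=cv2.cvtColor(cv2.imread("pics/top0.png"),cv2.COLOR_BGR2GRAY);m=a[190:230,300:325]<22
for r in range(200,224,2): print(r,np.where(a[r,300:325]<25)[0]+300)
E
```

```text
barbot [253.8 151.2] [290.7 238.8] [308.4 219. ]
bartop [257.1 183.6] [291.3 220.6] [311.7 213. ]
bartopback [256.8 190.9] [294. 219.] [312.1 209.3]
stubtop_door [256.1 207.1] [300.4 215.2] [313.1 200.4]
stublow_door [253.7 179.8] [299.7 229.9] [310.4 205.7]
stublowbot_door [253.2 174.3] [299.6 233.2] [309.8 206.9]
lipL [311.5 151.3] [275.1 233.9] [279.6 208.2]
headlow [258.2 223.6] [299.2 206.5] [314.7 199.1]
headtop [261.2 256.2] [299.8 193.2] [317.3 194. ]
headtopL [363.6 251.9] [271.1 180.5] [278.7 187.9]
headtopR [154.  260.7] [331.6 207.2] [356.4 200.2]
botL [315.8 132.3] [270.5 245. ] [273.1 212.4]
botR [182.  134.2] [325.7 275.8] [337.5 222.8]
scene black x 291 303 y 217 240
200 [324]
202 []
204 [311 312 313 314 315 316 317 318]
206 [313 314 315]
208 [309 310 311 312 313 314 315]
210 [310 311 312 313 314 315]
212 [310 311 312 313 314 315]
214 [310 311 312 313 314 315]
216 [309 310 311 312 313 314]
218 [308 309 310 311 312 313]
220 [309 310 311]
222 []
```

```bash
cat >> h.py <<'E'
def Rtool(yaw,tilt):
    # tool z forward-down tilted, tool y along frame y
    t=np.radians(tilt);A=np.array([[-np.cos(t),0,np.sin(t)],[0,1,0],[-np.sin(t),0,-np.cos(t)]])
    return Ro.from_euler('z',yaw,degrees=True).as_matrix()@A
def need(pos,R):
    s=monitor.read_state();R0=Ro.from_rotvec(s["orientation"]).as_matrix()
    return (np.array(pos)-s["tool_pos"])*100,np.degrees(Ro.from_matrix(R@R0.T).as_rotvec())
E
python3 - <<'E'
from h import *
np.set_printoptions(precision=2,suppress=True)
F=frame(.557,-.235,-7.6);G=P(F,(-.045,0,.162));R=Rtool(-7.6,30)
print(G,need(G+R[:,2]*-.071,R),need(G+R[:,2]*.019,R))
E
```

```text
[ 0.51 -0.23  0.16] (array([  9.7 ,   0.12, -13.85]), array([-3.67, -0.12, -1.15])) (array([ 14.16,  -0.48, -21.64]), array([-3.67, -0.12, -1.15]))
```

>>> {"fn": "arm_command", "kwargs": {
  "deltas": [
    [[2.4,0,-3.4,-0.9,0,-0.3],[2.4,0,-3.4,-0.9,0,-0.3],[2.4,0,-3.4,-0.9,0,-0.3],[2.4,0,-3.4,-0.9,0,-0.3],[0,0,0,0,0,0],[0,0,0,0,0,0]]
  ]
}}

```text
t: 2.65
tool_pos: [0.478, -0.2195, 0.2236]
orientation: [0.16, 2.62, -0.038]
force: [-0.8, -0.1, 0.5]
opening: 0.0923
gripper_force: 0.0
```

Run:
```python
from h import *
np.set_printoptions(precision=4,suppress=True)
s=monitor.read_state();print(s["q"],s["tool_pos"])
W=cam("wrist");im=eyes.read_camera("wrist");np.save("W2.npy",np.array([*W[0].ravel(),*W[1].ravel(),*W[2]]))
cv2.imwrite("pics/w2.png",im)
F=frame(.557,-.235,-7.6)
for p in ((-.052,0,.112),(-.052,0,.187),(-.004,0,.187),(-.004,0,.112),(-.013,.131,0),(-.013,-.131,0),(-.013,.131,.052),(-.013,-.131,.052)): print(p,proj(W,P(F,p)))
```

```text
[-0.7404 -0.5796  2.175   0.3249  1.1349 -2.2658] [ 0.478  -0.2195  0.2236]
(-0.052, 0, 0.112) [248.4816 155.9922]
(-0.052, 0, 0.187) [247.292  214.0821]
(-0.004, 0, 0.187) [247.6866 248.5943]
(-0.004, 0, 0.112) [248.6801 190.7509]
(-0.013, 0.131, 0) [345.3372 129.1411]
(-0.013, -0.131, 0) [153.3225 127.7049]
(-0.013, 0.131, 0.052) [355.1837 152.0679]
(-0.013, -0.131, 0.052) [142.5232 150.6431]
```

View pics/w2.png

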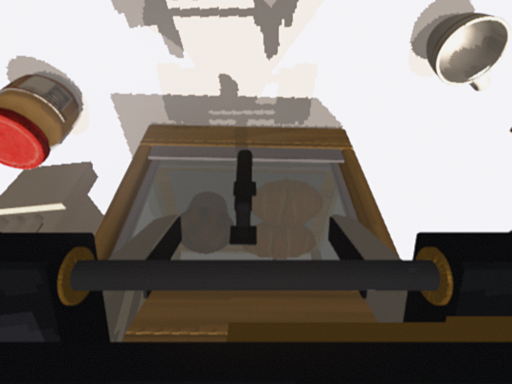

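The wrist close-up shows the handle bar at about (244,150-240) and the case's base corners at about (150,126) and (345,129). I'll refine from these.

Run:
```python
from h import *
np.set_printoptions(precision=4,suppress=True)
v=np.load("W2.npy");W=(v[:9].reshape(3,3),v[9:18].reshape(3,3),v[18:])
im=cv2.imread("pics/w2.png");g=im.max(2)
for r in range(148,250,6):
    c=np.where(g[r,222:270]<45)[0]+222; print(r,(c.min(),c.max()) if len(c) else None,end=' ')
print()
hsv=cv2.cvtColor(im,cv2.COLOR_BGR2HSV)
oak=((hsv[...,0]>8)&(hsv[...,0]<28)&(hsv[...,1]>90)).astype(np.uint8)
pts=np.array([(c,110+np.where(oak[110:170,c])[0].min()-.5) for c in range(156,340,4) if oak[110:170,c].any()],float)
k=np.polyfit(pts[:,0],pts[:,1],1);print(k,np.abs(np.polyval(k,pts[:,0])-pts[:,1]).max())
for r in (130,134,138,142,146): c=np.where(oak[r,120:380])[0]+120;print(r,c.min(),c.max())
for c in (149,346): print(onz(W,(c,np.polyval(k,c)),0))
# lip (bright line)
gr=cv2.cvtColor(im,cv2.COLOR_BGR2GRAY)
for c in (170,190,210,280,300,320): print(c,gr[140:172,c].astype(int).tolist())
```

```text
148 None 154 (np.int64(238), np.int64(251)) 160 (np.int64(238), np.int64(251)) 166 (np.int64(237), np.int64(251)) 172 (np.int64(237), np.int64(251)) 178 (np.int64(237), np.int64(251)) 184 (np.int64(234), np.int64(255)) 190 (np.int64(234), np.int64(255)) 196 (np.int64(235), np.int64(251)) 202 (np.int64(235), np.int64(251)) 208 (np.int64(235), np.int64(251)) 214 (np.int64(236), np.int64(249)) 220 (np.int64(237), np.int64(249)) 226 (np.int64(231), np.int64(255)) 232 (np.int64(230), np.int64(255)) 238 (np.int64(230), np.int64(255)) 244 (np.int64(249), np.int64(254)) 
[  0.0181 122.1777] 0.6598211532531479
130 148 343
134 146 345
138 144 347
142 141 349
146 140 351
[ 0.5218 -0.3673  0.    ]
[ 0.5604 -0.1026 -0.    ]
170 [87, 82, 80, 94, 105, 103, 94, 88, 90, 86, 87, 87, 85, 86, 86, 85, 96, 120, 132, 112, 93, 90, 92, 91, 92, 95, 96, 94, 92, 89, 88, 90]
190 [84, 80, 74, 81, 97, 101, 92, 86, 88, 88, 87, 83, 84, 83, 85, 82, 85, 113, 132, 119, 99, 91, 88, 88, 90, 91, 95, 93, 89, 88, 88, 90]
210 [82, 82, 75, 73, 85, 99, 94, 88, 84, 84, 84, 85, 84, 83, 84, 81, 85, 104, 127, 130, 111, 91, 87, 88, 89, 91, 93, 93, 92, 87, 88, 86]
280 [72, 73, 74, 66, 60, 73, 92, 96, 85, 78, 79, 82, 79, 80, 80, 81, 80, 78, 87, 114, 125, 110, 90, 88, 87, 88, 89, 90, 91, 90, 88, 89]
300 [62, 69, 82, 76, 65, 66, 88, 101, 90, 80, 82, 81, 78, 79, 79, 80, 79, 78, 80, 110, 129, 118, 101, 88, 86, 85, 89, 91, 94, 93, 91, 88]
320 [68, 73, 76, 76, 68, 70, 81, 99, 96, 81, 79, 82, 81, 81, 78, 80, 82, 78, 82, 99, 121, 131, 113, 93, 85, 87, 87, 90, 94, 91, 89, 89]
```

Run:
```python
from h import *
np.set_printoptions(precision=2,suppress=True)
v=np.load("W2.npy");W=(v[:9].reshape(3,3),v[9:18].reshape(3,3),v[18:])
F=frame(.5535,-.238,-8.1);G=P(F,(-.045,0,.162));R=Rtool(-8.1,30)
print(G,need(G+R[:,2]*-.03,R),need(G+R[:,2]*.019,R))
for p in ((-.052,0,.112),(-.052,0,.187),(-.004,0,.187),(-.013,0,0),(-.013,.0,.052)): print(p,proj(W,P(F,p)))
C=-W[1].T@W[2]
for px in ((190,144.5),(190,158),(300,147),(300,160)):
    d=W[1].T@np.linalg.inv(W[0])@np.array([*px,1.])
    n=F[0][:,0]
    for x0 in (-.013,-.011,-.007):
        l=(n@(F[1]+n*x0)-n@C)/(n@d);print(px,x0,"z mm",1000*(C+l*d)[2])
```

```text
[ 0.51 -0.23  0.16] (array([ 1.58, -0.83, -3.86]), array([-0.07, -0.15, -1.07])) (array([ 4.01, -1.18, -8.1 ]), array([-0.07, -0.15, -1.07]))
(-0.052, 0, 0.112) [245.41 153.46]
(-0.052, 0, 0.187) [243.46 211.5 ]
(-0.004, 0, 0.187) [243.9  246.64]
(-0.013, 0, 0) [247.19 126.45]
(-0.013, 0.0, 0.052) [246.52 149.31]
(190, 144.5) -0.013 z mm 43.62209114141952
(190, 144.5) -0.011 z mm 40.813283352198304
(190, 144.5) -0.007 z mm 35.19566777375604
(190, 158) -0.013 z mm 70.62514020969202
(190, 158) -0.011 z mm 68.07806995291149
(190, 158) -0.007 z mm 62.983929439350774
(300, 147) -0.013 z mm 45.63675352048746
(300, 147) -0.011 z mm 42.84747362822583
(300, 147) -0.007 z mm 37.26891384370262
(300, 160) -0.013 z mm 71.6341878262855
(300, 160) -0.011 z mm 69.09689815512027
(300, 160) -0.007 z mm 64.02231881278975
```

>>> {"fn": "arm_command", "kwargs": {
  "deltas": [
    [[0.5,-0.5,-1,0,0,-0.5],[0.5,-0.3,-1.4,0,-0.2,-0.6],[0.6,0,-1.5,0,0,0],[0.6,-0.1,-1,0,0,0],[0.6,-0.1,-1,0,0,0],[0.6,-0.1,-1.1,0,0,0],[0.6,-0.1,-1.1,0,0,0],[0,0,0,0,0,0],[0,0,0,0,0,0]]
  ]
}}

```text
t: 3.45
tool_pos: [0.518, -0.2365, 0.1477]
orientation: [0.192, 2.608, -0.053]
force: [-0.1, -0.3, 1.3]
opening: 0.0929
gripper_force: 0.0
```

Run:
```python
from h import *
np.set_printoptions(precision=2,suppress=True)
F=frame(.5535,-.238,-8.1);G=P(F,(-.045,0,.162));R=Rtool(-8.1,30)
print(need(G+R[:,2]*.019,R),monitor.read_state()["force"])
W=cam("wrist");im=eyes.read_camera("wrist");cv2.imwrite("pics/w3.png",im)
for p in ((-.052,0,.112),(-.052,0,.187),(-.052,.007,.162),(-.052,-.007,.162),(-.004,0,.187)): print(p,proj(W,P(F,p)))
```

```text
(array([ 0.04,  0.35, -0.22]), array([0.06, 0.21, 0.32])) [-0.1  -0.29  1.3 ]
(-0.052, 0, 0.112) [258.97 171.58]
(-0.052, 0, 0.187) [260.55 272.98]
(-0.052, 0.007, 0.162) [272.59 231.41]
(-0.052, -0.007, 0.162) [247.22 231.5 ]
(-0.004, 0, 0.187) [259.93 312.47]
```

View pics/w3.png

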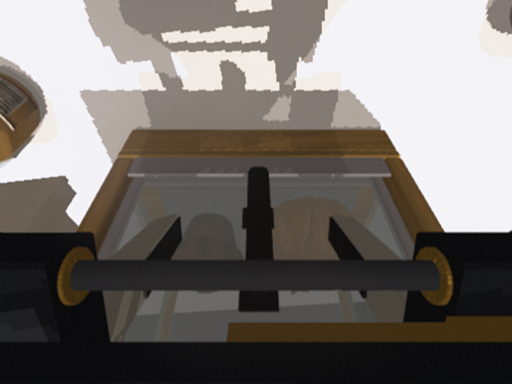

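The wrist view shows the handle bar between the fingers at column 258, with the finger midline at about 255. I need roughly +3 mm in y before closing.

>>> {"fn": "arm_command", "kwargs": {
  "deltas": [
    [[-0.1,0.15,-0.1,0,0.1,0.1],[-0.1,0.15,-0.1,0,0.1,0.1],[0,0,0,0,0,0]]
  ]
}}

```text
t: 3.75
tool_pos: [0.5153, -0.2333, 0.1444]
orientation: [0.188, 2.613, -0.052]
force: [-0.5, 0.3, 0.5]
opening: 0.0928
gripper_force: 0.0
```

>>> {"fn": "arm_command", "kwargs": {
  "deltas": [
    [[0,0,0,0,0,0],[0,0,0,0,0,0],[0,0,0,0,0,0],[0,0,0,0,0,0],[0,0,0,0,0,0],[0,0,0,0,0,0],[0,0,0,0,0,0],[0,0,0,0,0,0],[0,0,0,0,0,0],[0,0,0,0,0,0],[0,0,0,0,0,0],[0,0,0,0,0,0]]
  ],
  "gripper": -1,
  "squeeze": 5
}}

```text
t: 4.75
tool_pos: [0.5153, -0.2333, 0.1435]
orientation: [0.189, 2.614, -0.051]
force: [0.5, 0.3, 0.7]
opening: 0.0176
gripper_force: 0.0
```

>>> {"fn": "arm_command", "kwargs": {
  "deltas": [
    [[0,0,0,0,0,0],[0,0,0,0,0,0],[0,0,0,0,0,0],[0,0,0,0,0,0]]
  ]
}}

```text
t: 5.08
tool_pos: [0.5153, -0.2334, 0.1436]
orientation: [0.189, 2.614, -0.051]
force: [-0.9, -1.3, -0.3]
opening: 0.0139
gripper_force: 5.0
```

>>> {"fn": "arm_command", "kwargs": {
  "deltas": [
    [[0,0,0,0,0,0],[0,0,0,0,0,0],[0,0,0,0,0,0],[0,0,0,0,0,0]]
  ],
  "squeeze": 40
}}

```text
t: 5.42
tool_pos: [0.5153, -0.2334, 0.1435]
orientation: [0.189, 2.614, -0.051]
force: [-0.3, -0.4, -0.5]
opening: 0.0134
gripper_force: 40.0
```

>>> {"fn": "arm_command", "kwargs": {
  "deltas": [
    [[0,0,0.1,0,0,0],[0,0,0.1,0,0,0],[0,0,0.1,0,0,0],[0,0,0,0,0,0]]
  ]
}}

```text
t: 5.75
tool_pos: [0.515, -0.2329, 0.146]
orientation: [0.189, 2.615, -0.05]
force: [0.6, -0.4, -3.8]
opening: 0.0137
gripper_force: 40.0
```

>>> {"fn": "arm_command", "kwargs": {
  "deltas": [
    [[0,0,0.1,0,0,0],[0,0,0.1,0,0,0],[0,0,0.05,0,0,0],[0,0,0,0,0,0]]
  ]
}}

```text
t: 6.08
tool_pos: [0.5153, -0.2334, 0.1493]
orientation: [0.189, 2.613, -0.051]
force: [-0.6, 0.0, -3.5]
opening: 0.0136
gripper_force: 40.0
```

Run:
```python
from h import *
np.set_printoptions(precision=1,suppress=True)
v=np.load("W2.npy");W2=(v[:9].reshape(3,3),v[9:18].reshape(3,3),v[18:])
W=cam("wrist");im=eyes.read_camera("wrist");cv2.imwrite("pics/w4.png",im)
i2=cv2.imread("pics/w2.png")
F=frame(.5535,-.238,-8.1)
def plane(c,px,x0):
    C=-c[1].T@c[2];d=c[1].T@np.linalg.inv(c[0])@np.array([*px,1.]);n=F[0][:,0]
    l=(n@(F[1]+n*x0)-n@C)/(n@d);return F[0].T@(C+l*d-F[1])*1000
# sample gray profile along z on plane x=-11mm
def prof(c,im,y,x0):
    g=cv2.cvtColor(im,cv2.COLOR_BGR2GRAY).astype(np.float32)
    zs=np.arange(-4,100,2);p=np.array([proj(c,P(F,(x0,y,z/1000))) for z in zs],np.float32)
    return np.c_[zs,cv2.remap(g,p[:,:1].copy(),p[:,1:].copy(),cv2.INTER_LINEAR).ravel()]
for nm,c,i in(("w2",W2,i2),("now",W,im)):
    a=np.mean([prof(c,i,y,-.011)[:,1] for y in(-.09,-.08,-.07,-.06,.06,.07,.08,.09)],0)
    print(nm,[(int(z),int(g)) for z,g in zip(np.arange(-4,100,2),a)])
    print([proj(c,P(F,(-.011,y,.068)))  for y in(-.08,.08)])
```

```text
w2 [(-4, 99), (-2, 79), (0, 72), (2, 71), (4, 73), (6, 74), (8, 75), (10, 76), (12, 76), (14, 76), (16, 76), (18, 75), (20, 74), (22, 74), (24, 73), (26, 73), (28, 74), (30, 77), (32, 79), (34, 75), (36, 71), (38, 75), (40, 90), (42, 99), (44, 94), (46, 86), (48, 83), (50, 83), (52, 82), (54, 82), (56, 82), (58, 82), (60, 82), (62, 79), (64, 82), (66, 102), (68, 123), (70, 122), (72, 105), (74, 92), (76, 87), (78, 88), (80, 89), (82, 92), (84, 93), (86, 92), (88, 89), (90, 88), (92, 89), (94, 89), (96, 89), (98, 89)]
[array([178.7, 157.8]), array([313.4, 159.6])]
now [(-4, 102), (-2, 78), (0, 66), (2, 67), (4, 68), (6, 69), (8, 70), (10, 70), (12, 71), (14, 71), (16, 71), (18, 70), (20, 68), (22, 68), (24, 67), (26, 66), (28, 65), (30, 65), (32, 69), (34, 70), (36, 64), (38, 63), (40, 68), (42, 78), (44, 81), (46, 77), (48, 75), (50, 75), (52, 76), (54, 76), (56, 78), (58, 79), (60, 80), (62, 80), (64, 78), (66, 83), (68, 111), (70, 120), (72, 110), (74, 101), (76, 95), (78, 90), (80, 92), (82, 93), (84, 90), (86, 87), (88, 88), (90, 88), (92, 88), (94, 88), (96, 89), (98, 89)]
[array([166.7, 175.7]), array([343.8, 175.2])]
```

View pics/w4.png

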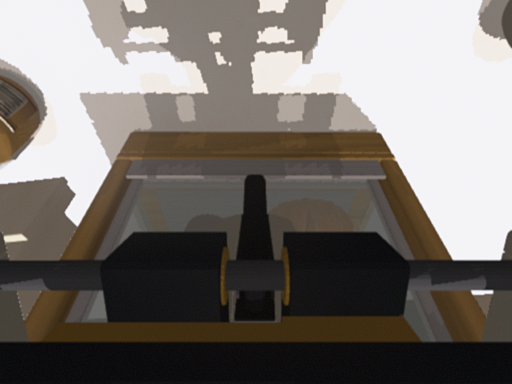

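The lip's bright top line sits in the same place in both views, at about z 67 mm. That puts the lip at roughly 15 mm and the stop at roughly 17 mm. I'll raise to about 11.5 mm, then feel.

>>> {"fn": "arm_command", "kwargs": {
  "deltas": [
    [[0,0,0.1,0,0,0],[0,0,0.1,0,0,0],[0,0,0.1,0,0,0],[0,0,0.1,0,0,0],[0,0,0.1,0,0,0],[0,0,0,0,0,0],[0,0,0,0,0,0]]
  ]
}}

```text
t: 6.72
tool_pos: [0.5153, -0.2334, 0.1542]
orientation: [0.189, 2.613, -0.051]
force: [-1.1, -0.4, -3.9]
opening: 0.0137
gripper_force: 40.0
```

>>> {"fn": "arm_command", "kwargs": {
  "deltas": [
    [[0,0,0.05,0,0,0],[0,0,0.05,0,0,0],[0,0,0,0,0,0]]
  ]
}}

```text
t: 6.97
tool_pos: [0.5153, -0.2333, 0.1551]
orientation: [0.189, 2.613, -0.051]
force: [0.2, -0.4, -4.4]
opening: 0.0137
gripper_force: 40.0
```

>>> {"fn": "arm_command", "kwargs": {
  "deltas": [
    [[0,0,0.05,0,0,0],[0,0,0.05,0,0,0],[0,0,0,0,0,0]]
  ]
}}

```text
t: 7.22
tool_pos: [0.5153, -0.2333, 0.1562]
orientation: [0.189, 2.613, -0.051]
force: [0.4, -0.4, -3.6]
opening: 0.014
gripper_force: 40.0
```

>>> {"fn": "arm_command", "kwargs": {
  "deltas": [
    [[0,0,0.05,0,0,0],[0,0,0.05,0,0,0],[0,0,0,0,0,0]]
  ]
}}

```text
t: 7.47
tool_pos: [0.5154, -0.2334, 0.1572]
orientation: [0.189, 2.613, -0.051]
force: [-0.5, -0.3, -3.5]
opening: 0.0135
gripper_force: 40.0
```

>>> {"fn": "arm_command", "kwargs": {
  "deltas": [
    [[0,0,0.04,0,0,0],[0,0,0.04,0,0,0],[0,0,0,0,0,0]]
  ]
}}

```text
t: 7.72
tool_pos: [0.5153, -0.2333, 0.1579]
orientation: [0.189, 2.613, -0.051]
force: [0.0, 0.8, -4.3]
opening: 0.0139
gripper_force: 40.0
```

>>> {"fn": "arm_command", "kwargs": {
  "deltas": [
    [[0,0,0.04,0,0,0],[0,0,0.04,0,0,0],[0,0,0,0,0,0]]
  ]
}}

```text
t: 7.97
tool_pos: [0.5153, -0.2334, 0.1588]
orientation: [0.189, 2.613, -0.051]
force: [0.2, -0.6, -3.6]
opening: 0.0141
gripper_force: 40.0
```

>>> {"fn": "arm_command", "kwargs": {
  "deltas": [
    [[0,0,0.04,0,0,0],[0,0,0.04,0,0,0],[0,0,0,0,0,0]]
  ]
}}

```text
t: 8.22
tool_pos: [0.5153, -0.2334, 0.1595]
orientation: [0.189, 2.613, -0.051]
force: [-0.7, -0.8, -2.8]
opening: 0.0134
gripper_force: 40.0
```

>>> {"fn": "arm_command", "kwargs": {
  "deltas": [
    [[0,0,0.04,0,0,0],[0,0,0.04,0,0,0],[0,0,0,0,0,0]]
  ]
}}

```text
t: 8.47
tool_pos: [0.5153, -0.2333, 0.1604]
orientation: [0.189, 2.613, -0.051]
force: [0.3, 0.2, -4.1]
opening: 0.0142
gripper_force: 40.0
```

>>> {"fn": "arm_command", "kwargs": {
  "deltas": [
    [[0,0,0.04,0,0,0],[0,0,0.04,0,0,0],[0,0,0,0,0,0]]
  ]
}}

```text
t: 8.72
tool_pos: [0.5153, -0.2334, 0.1612]
orientation: [0.189, 2.613, -0.051]
force: [0.5, -0.3, -3.8]
opening: 0.0135
gripper_force: 40.0
```

>>> {"fn": "arm_command", "kwargs": {
  "deltas": [
    [[0,0,0.04,0,0,0],[0,0,0.04,0,0,0],[0,0,0,0,0,0]]
  ]
}}

```text
t: 8.97
tool_pos: [0.5153, -0.2333, 0.162]
orientation: [0.189, 2.613, -0.051]
force: [0.2, -0.5, -2.8]
opening: 0.0138
gripper_force: 40.0
```

>>> {"fn": "arm_command", "kwargs": {
  "deltas": [
    [[0,0,0.04,0,0,0],[0,0,0.04,0,0,0],[0,0,0,0,0,0]]
  ]
}}

```text
t: 9.22
tool_pos: [0.5153, -0.2333, 0.1627]
orientation: [0.189, 2.613, -0.051]
force: [0.3, -0.7, -3.1]
opening: 0.0139
gripper_force: 40.0
```

>>> {"fn": "arm_command", "kwargs": {
  "deltas": [
    [[0,0,0.04,0,0,0],[0,0,0.04,0,0,0],[0,0,0,0,0,0]]
  ]
}}

```text
t: 9.47
tool_pos: [0.5153, -0.2334, 0.1636]
orientation: [0.189, 2.613, -0.051]
force: [0.1, -0.9, -3.1]
opening: 0.0136
gripper_force: 40.0
```

>>> {"fn": "arm_command", "kwargs": {
  "deltas": [
    [[0,0,0.04,0,0,0],[0,0,0.04,0,0,0],[0,0,0,0,0,0]]
  ]
}}

```text
t: 9.72
tool_pos: [0.5153, -0.2333, 0.1644]
orientation: [0.189, 2.613, -0.051]
force: [0.4, 0.3, -3.3]
opening: 0.0134
gripper_force: 40.0
```

>>> {"fn": "arm_command", "kwargs": {
  "deltas": [
    [[0,0,0.04,0,0,0],[0,0,0.04,0,0,0],[0,0,0,0,0,0]]
  ]
}}

```text
t: 9.97
tool_pos: [0.5153, -0.2334, 0.1652]
orientation: [0.189, 2.613, -0.051]
force: [0.1, 0.5, -4.2]
opening: 0.0136
gripper_force: 40.0
```

>>> {"fn": "arm_command", "kwargs": {
  "deltas": [
    [[0,0,0.04,0,0,0],[0,0,0.04,0,0,0],[0,0,0,0,0,0]]
  ]
}}

```text
t: 10.22
tool_pos: [0.5153, -0.2333, 0.1659]
orientation: [0.189, 2.613, -0.051]
force: [-0.5, -0.4, -3.2]
opening: 0.014
gripper_force: 40.0
```

>>> {"fn": "arm_command", "kwargs": {
  "deltas": [
    [[0,0,0.04,0,0,0],[0,0,0.04,0,0,0],[0,0,0,0,0,0]]
  ]
}}

```text
t: 10.47
tool_pos: [0.5153, -0.2333, 0.1667]
orientation: [0.189, 2.613, -0.051]
force: [0.1, -0.2, -3.1]
opening: 0.0142
gripper_force: 40.0
```

>>> {"fn": "arm_command", "kwargs": {
  "deltas": [
    [[0,0,0.04,0,0,0],[0,0,0.04,0,0,0],[0,0,0,0,0,0]]
  ]
}}

```text
t: 10.72
tool_pos: [0.5153, -0.2333, 0.1675]
orientation: [0.189, 2.613, -0.051]
force: [-0.2, 0.0, -3.6]
opening: 0.0141
gripper_force: 40.0
```

Run:
```python
from h import *
np.set_printoptions(precision=1,suppress=True)
a=eyes.read_camera("wrist");b=cv2.imread("pics/w4.png")
c=eyes.read_camera("scene");d=cv2.imread("pics/scene0.png")
cv2.imwrite("pics/w5f.png",a)
k=lambda i:i[120:330,90:490]
r=lambda i:cv2.resize(i[160:280,250:383],(399,360),interpolation=cv2.INTER_CUBIC)
o=np.zeros((570,800,3),np.uint8);o[:210,:400]=k(b);o[:210,400:]=k(a);o[210:,:399]=r(d);o[210:,400:799]=r(c)
cv2.imwrite("pics/w5.png",o)
W=cam("wrist");F=frame(.5535,-.238,-8.1)
for p in((-.004,.08,.052),(-.004,.08,.076),(-.011,.08,.067),(-.011,.08,.073)):print(p,proj(W,P(F,p)))
```

```text
(-0.004, 0.08, 0.052) [334.6 157.8]
(-0.004, 0.08, 0.076) [339.7 173.6]
(-0.011, 0.08, 0.067) [339.2 161.8]
(-0.011, 0.08, 0.073) [340.6 165.8]
```

View pics/w5.png

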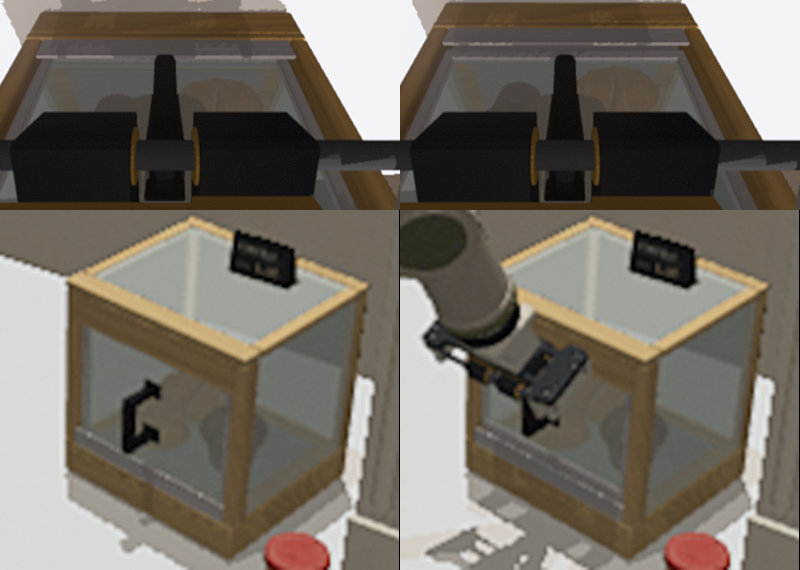

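The door has risen with the handle. The door's foot line is now at row 177, separate from the lip line at row 165. I'll keep feeling upwards.

>>> {"fn": "arm_command", "kwargs": {
  "deltas": [
    [[0,0,0.04,0,0,0],[0,0,0.04,0,0,0],[0,0,0,0,0,0]]
  ]
}}

```text
t: 11.07
tool_pos: [0.5153, -0.2333, 0.1684]
orientation: [0.189, 2.613, -0.051]
force: [-0.8, 0.5, -3.1]
opening: 0.0136
gripper_force: 40.0
```

>>> {"fn": "arm_command", "kwargs": {
  "deltas": [
    [[0,0,0.03,0,0,0],[0,0,0.03,0,0,0],[0,0,0,0,0,0]]
  ]
}}

```text
t: 11.32
tool_pos: [0.5152, -0.2333, 0.1688]
orientation: [0.189, 2.614, -0.051]
force: [0.5, -0.3, -3.2]
opening: 0.0139
gripper_force: 40.0
```

>>> {"fn": "arm_command", "kwargs": {
  "deltas": [
    [[0,0,0.03,0,0,0],[0,0,0.02,0,0,0],[0,0,0,0,0,0]]
  ]
}}

```text
t: 11.57
tool_pos: [0.515, -0.2332, 0.1689]
orientation: [0.189, 2.614, -0.051]
force: [0.4, -0.9, -5.8]
opening: 0.014
gripper_force: 40.0
```

Contact: the force rose by about 2.5 N at a raise of about 25.2 mm, so the lip is about 22.7 mm. I'll back off 1 mm and start tipping about the valance edge.

>>> {"fn": "arm_command", "kwargs": {
  "deltas": [
    [[0,0,-0.05,0,0,0],[0,0,-0.05,0,0,0],[-0.05,0,0,0,0,0],[-0.05,0,0,0,0,0],[0,0,0,0,0,0]]
  ]
}}

```text
t: 11.98
tool_pos: [0.5147, -0.2333, 0.1687]
orientation: [0.189, 2.612, -0.051]
force: [4.4, -0.1, -6.1]
opening: 0.0141
gripper_force: 40.0
```

>>> {"fn": "arm_command", "kwargs": {
  "deltas": [
    [[-0.1,0.015,0.06,0.14,0.99,0],[-0.1,0.015,0.06,0.14,0.99,0],[0,0,0,0,0,0],[0,0,0,0,0,0]]
  ]
}}

```text
t: 12.32
tool_pos: [0.5127, -0.2331, 0.17]
orientation: [0.191, 2.647, -0.048]
force: [3.2, -0.0, -2.3]
opening: 0.0138
gripper_force: 40.0
```

>>> {"fn": "arm_command", "kwargs": {
  "deltas": [
    [[0.05,0,0,0,0,0],[0,0,0,0,0,0],[0,0,0,0,0,0]]
  ]
}}

```text
t: 12.57
tool_pos: [0.5127, -0.233, 0.1694]
orientation: [0.192, 2.648, -0.048]
force: [1.5, 0.7, -3.7]
opening: 0.0138
gripper_force: 40.0
```

>>> {"fn": "arm_command", "kwargs": {
  "deltas": [
    [[-0.09,0.015,0.06,0.14,0.99,0],[-0.09,0.015,0.06,0.14,0.99,0],[0,0,0,0,0,0],[0,0,0,0,0,0]]
  ]
}}

```text
t: 12.9
tool_pos: [0.5112, -0.2327, 0.1709]
orientation: [0.193, 2.684, -0.045]
force: [0.1, -0.4, -3.6]
opening: 0.0135
gripper_force: 40.0
```

>>> {"fn": "arm_command", "kwargs": {
  "deltas": [
    [[-0.1,0.014,0.07,0.14,0.99,0],[-0.1,0.014,0.07,0.14,0.99,0],[0,0,0,0,0,0],[0,0,0,0,0,0]]
  ]
}}

```text
t: 13.23
tool_pos: [0.5092, -0.2325, 0.1723]
orientation: [0.196, 2.718, -0.043]
force: [-0.1, 0.5, -3.8]
opening: 0.0136
gripper_force: 40.0
```

>>> {"fn": "arm_command", "kwargs": {
  "deltas": [
    [[-0.1,0.014,0.07,0.14,0.99,0],[-0.1,0.014,0.07,0.14,0.99,0],[0,0,0,0,0,0],[0,0,0,0,0,0]]
  ]
}}

```text
t: 13.57
tool_pos: [0.5071, -0.2322, 0.1737]
orientation: [0.198, 2.753, -0.04]
force: [0.1, 0.1, -3.5]
opening: 0.0134
gripper_force: 40.0
```

>>> {"fn": "arm_command", "kwargs": {
  "deltas": [
    [[-0.028,0.004,-0.2,0,0,0],[-0.028,0.004,-0.2,0,0,0],[-0.028,0.004,-0.2,0,0,0],[-0.028,0.004,-0.2,0,0,0],[-0.028,0.004,-0.2,0,0,0],[0,0,0,0,0,0]]
  ]
}}

```text
t: 14.07
tool_pos: [0.5056, -0.232, 0.1632]
orientation: [0.199, 2.752, -0.04]
force: [3.5, -1.2, -5.3]
opening: 0.0138
gripper_force: 40.0
```

>>> {"fn": "arm_command", "kwargs": {
  "deltas": [
    [[0,0,0,0,0,0],[0,0,0,0,0,0]]
  ]
}}

```text
t: 14.23
tool_pos: [0.5055, -0.232, 0.1633]
orientation: [0.199, 2.753, -0.04]
force: [4.1, -1.7, -5.6]
opening: 0.0134
gripper_force: 40.0
```

>>> {"fn": "arm_command", "kwargs": {
  "deltas": [
    [[0.05,0,0,0,0,0],[0.05,0,0,0,0,0],[0,0,0,0,0,0]]
  ]
}}

```text
t: 14.48
tool_pos: [0.5064, -0.2318, 0.1634]
orientation: [0.199, 2.753, -0.039]
force: [-0.2, -0.8, -4.2]
opening: 0.0137
gripper_force: 40.0
```

>>> {"fn": "arm_command", "kwargs": {
  "deltas": [
    [[-0.02,0.003,-0.2,0,0,0],[-0.02,0.003,-0.2,0,0,0],[-0.02,0.003,-0.2,0,0,0],[0,0,0,0,0,0]]
  ]
}}

```text
t: 14.82
tool_pos: [0.5055, -0.2316, 0.1567]
orientation: [0.199, 2.754, -0.039]
force: [-0.6, 0.8, -4.5]
opening: 0.0136
gripper_force: 40.0
```

>>> {"fn": "arm_command", "kwargs": {
  "deltas": [
    [[-0.025,0.003,-0.2,0,0,0],[-0.025,0.003,-0.2,0,0,0],[-0.025,0.003,-0.2,0,0,0],[-0.025,0.003,-0.2,0,0,0],[0,0,0,0,0,0]]
  ]
}}

```text
t: 15.23
tool_pos: [0.5046, -0.2315, 0.1488]
orientation: [0.199, 2.753, -0.039]
force: [0.2, -0.5, -4.1]
opening: 0.0138
gripper_force: 40.0
```

>>> {"fn": "arm_command", "kwargs": {
  "deltas": [
    [[-0.025,0.003,-0.2,0,0,0],[-0.025,0.003,-0.2,0,0,0],[-0.025,0.003,-0.2,0,0,0],[-0.025,0.003,-0.2,0,0,0],[-0.025,0.003,-0.2,0,0,0],[-0.025,0.003,-0.2,0,0,0],[-0.025,0.003,-0.2,0,0,0],[0,0,0,0,0,0]]
  ]
}}

```text
t: 15.9
tool_pos: [0.5029, -0.2313, 0.1348]
orientation: [0.199, 2.753, -0.039]
force: [-0.2, 1.2, -4.2]
opening: 0.0137
gripper_force: 40.0
```

>>> {"fn": "arm_command", "kwargs": {
  "deltas": [
    [[-1,0.14,0,0,0,0],[-1.5,0.2,0,0,0,0],[-1.5,0.2,0,0,0,0],[-1.5,0.2,0.5,0,0,0],[-1,0.2,1,0,0,0],[-1,0,2,0,0,0],[0,0.5,2,0,0,0],[0,1,2,0,0,0],[0,1.5,2,0,0,0],[0,2,1.5,0,0,0],[0,2,1,0,0,0],[0,1.5,0,0,0,0]]
  ]
}}

```text
t: 16.9
tool_pos: [0.4292, -0.1366, 0.2592]
orientation: [0.199, 2.748, -0.042]
force: [0.6, 0.6, -2.8]
opening: 0.0137
gripper_force: 40.0
```

Run:
```python
from h import *
np.set_printoptions(precision=3,suppress=True)
s=monitor.read_state();print(s["q"],s["tool_pos"],s["force"])
T=cam("top");b=cv2.imread("pics/top0.png");S=cam("scene");a=cv2.imread("pics/scene0.png")
print("spray",onz(T,(116,208),.24),onz(T,(130,222),.1))
# rack fit: orange-brown board + dowel tops; dowel tops from hand picks: two views averaged
sc=np.array([onz(S,(175+x/4,190+(y-340)/4),.072) for x,y in ((58,390),(78,380),(97,375),(116,367),(138,440),(157,432),(176,426),(195,418))])
tp=np.array([onz(T,(160+(x-340)/4,180+(y-340)/4),.072) for x,y in ((389,466),(399,442),(406,421),(412,398),(528,500),(536,478),(544,454),(550,430))])
for q in(sc,tp):
    A=q[:4].mean(0);B=q[4:].mean(0);print("mid",(A+B)/2,"ydir yaw",np.degrees(np.arctan2(-(A-B)[0],(A-B)[1])),np.linalg.norm(A-B), "xdir yaw",[np.degrees(np.arctan2(*(r[-1]-r[0])[1::-1])) for r in (q[:4],q[4:])])
h=cv2.cvtColor(b,cv2.COLOR_BGR2HSV)[180:240,160:230]
m=((h[...,0]<14)&(h[...,1]>130)).astype(np.uint8);c=max(cv2.findContours(m,0,1)[0],key=cv2.contourArea)
r=cv2.boxPoints(cv2.minAreaRect(c))+[160,180];print(r);q=np.array([onz(T,p,.012) for p in r]);print(q,q.mean(0),[np.linalg.norm(q[i]-q[i-1]) for i in range(4)])
```

```text
[-0.546 -0.745  2.17   0.15   1.359 -1.978] [ 0.429 -0.137  0.259] [ 0.623  0.572 -2.772]
spray [0.486 0.45  0.24 ] [0.477 0.441 0.1  ]
mid [0.549 0.209 0.072] ydir yaw -11.785595180615156 0.13630685546068477 xdir yaw [np.float64(-12.81579458716206), np.float64(-15.902685926521755)]
mid [0.552 0.217 0.072] ydir yaw -12.524528349870964 0.13952188011141933 xdir yaw [np.float64(-12.519493278759933), np.float64(-13.160967790439809)]
[[168.765 218.941]
 [175.353 192.588]
 [218.882 203.471]
 [212.294 229.824]]
[[0.519 0.317 0.012]
 [0.631 0.302 0.012]
 [0.59  0.121 0.012]
 [0.479 0.141 0.012]] [0.555 0.22  0.012] [np.float64(0.18074467544888145), np.float64(0.11381847996384778), np.float64(0.1855119757569805), np.float64(0.1124419063761676)]
```

>>> {"fn": "arm_command", "kwargs": {
  "deltas": [
    [[0.3,3,0,-0.1,-0.66,-0.37],[0.5,3,0,-0.1,-0.66,-0.37],[0.7,3,0,-0.1,-0.66,-0.37],[0.7,3,0,-0.1,-0.66,-0.37],[0.7,3,0,-0.1,-0.66,-0.37],[0.7,3,0,-0.1,-0.66,-0.37],[0.7,3,0,-0.1,-0.66,-0.37],[0.8,3,0,-0.1,-0.66,-0.37],[0.8,3,0,-0.1,-0.66,-0.37],[0.9,3,0,-0.1,-0.66,-0.37],[0.9,3,0,-0.1,-0.66,-0.37],[0.9,3,0,-0.1,-0.66,-0.37]]
  ]
}}

```text
t: 17.9
tool_pos: [0.5142, 0.2252, 0.2555]
orientation: [0.291, 2.604, -0.071]
force: [0.0, 0.4, -3.1]
opening: 0.0137
gripper_force: 40.0
```

>>> {"fn": "arm_command", "kwargs": {
  "deltas": [
    [[0,0,0,0,0,0],[0,0,0,0,0,0],[0,0,0,0,0,0]]
  ]
}}

```text
t: 18.15
tool_pos: [0.5138, 0.223, 0.2551]
orientation: [0.29, 2.606, -0.073]
force: [-0.0, -0.6, -3.6]
opening: 0.0139
gripper_force: 40.0
```

Run:
```python
from h import *
np.set_printoptions(precision=2,suppress=True)
s=monitor.read_state();print(s["t"],s["q"],s["tool_pos"],s["force"])
F=frame(.552,.215,-12.5);R=Rtool(-12.5,30);print(need(P(F,(-.0365,0,.2215)),R))
W=cam("wrist");im=eyes.read_camera("wrist");np.save("W6.npy",np.array([*W[0].ravel(),*W[1].ravel(),*W[2]]))
for x in(-.036,-.012,.012,.036):
    print([proj(W,P(F,(x,y,z))) for y in(-.07,.07) for z in (.072,.012)])
sc=eyes.read_camera("scene")
o=np.zeros((384,800,3),np.uint8);o[:,:512]=im;o[:288,512:]=cv2.resize(sc[160:256,150:246],(288,288),interpolation=cv2.INTER_CUBIC)
cv2.imwrite("pics/w6.png",o);cv2.imwrite("pics/w6f.png",im)
```

```text
18.15 [ 0.55 -0.37  1.97 -0.38  1.17 -0.71] [0.51 0.22 0.26] [-0.01 -0.56 -3.6 ]
(array([ 0.25, -0.01, -3.36]), array([-0.21, -0.1 ,  0.17]))
[array([190.61,  97.76]), array([198.24,  75.32]), array([317.72,  97.09]), array([309.91,  74.73])]
[array([193.96, 117.18]), array([200.86,  93.5 ]), array([314.58, 116.55]), array([307.49,  92.94])]
[array([196.99, 134.71]), array([203.26, 110.11]), array([311.75, 134.11]), array([305.27, 109.58])]
[array([199.74, 150.61]), array([205.45, 125.34]), array([309.18, 150.05]), array([303.24, 124.83])]
```

View pics/w6.png

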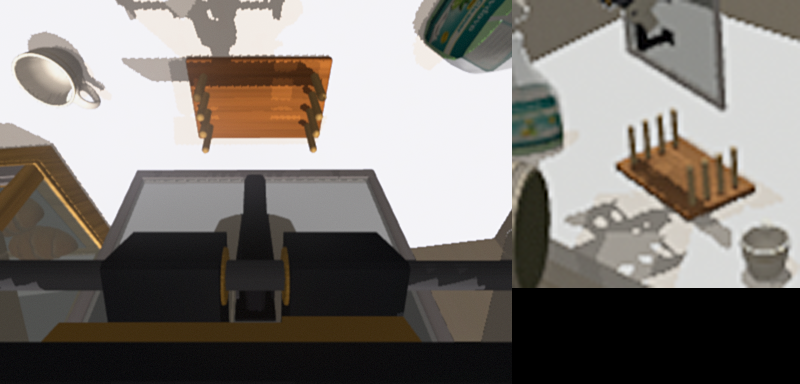

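The wrist view shows the held door's foot edge from (139,170) to (375,172). The dowel tops run along columns 200-206 and 314-322, so the rack lies about 6 px (roughly 7 mm) further in +y than I assumed. I'll locate the tops numerically.

Run:
```python
from h import *
np.set_printoptions(precision=4,suppress=True)
v=np.load("W6.npy");W=(v[:9].reshape(3,3),v[9:18].reshape(3,3),v[18:])
im=cv2.imread("pics/w6f.png");hsv=cv2.cvtColor(im,cv2.COLOR_BGR2HSV)
roi=hsv[50:160,185:335];B=im[50:160,185:335].astype(int)
# light tan: bright, lower saturation than board
m=((roi[...,0]>10)&(roi[...,0]<26)&(roi[...,1]>60)&(roi[...,1]<190)&(roi[...,2]>135)&(B[...,1]>105)).astype(np.uint8)
n,l,st,ce=cv2.connectedComponentsWithStats(m)
for i in range(1,n):
    if st[i,4]>=4: p=ce[i]+[185,50];print(st[i,4],p,onz(W,p,.072),im[int(p[1]),int(p[0])])
# board bottom edges
b=((hsv[...,0]<16)&(hsv[...,1]>140)&(hsv[...,2]>60)).astype(np.uint8);b[:, :180]=0;b[:,340:]=0;b[160:]=0
ys,xs=np.where(b);
for r in (60,80,100,120,130): c=xs[ys==r];print(r,c.min(),c.max())
for c in (220,240,260,280,300): r=ys[xs==c];print("col",c,r.min(),r.max())
# door foot edge
g=cv2.cvtColor(im,cv2.COLOR_BGR2GRAY)
for c in (150,180,210,300,330,360): print(c,g[162:184,c].astype(int).tolist())
# handle
for r in(180,200,220): c=np.where(g[r,220:300]<40)[0]+220;print(r,c.min(),c.max())
```

```text
28 [323.4286  64.2857] [0.4976 0.2992 0.072 ] [ 52 121 206]
5 [206.8  87.4] [0.4944 0.1758 0.072 ] [ 60 115 187]
9 [283.6667  87.2222] [0.5125 0.2562 0.072 ] [ 47 108 188]
11 [191.3636  93.    ] [0.4967 0.1573 0.072 ] [139 157 188]
74 [279.8108  96.9459] [0.5226 0.2504 0.072 ] [ 46 103 179]
8 [287.75  94.  ] [0.5211 0.2594 0.072 ] [ 46 107 183]
55 [195.4545 102.6909] [0.5084 0.1575 0.072 ] [ 67 106 168]
7 [324.4286  96.    ] [0.5324 0.2984 0.072 ] [ 54 108 148]
69 [212.9275 105.971 ] [0.5165 0.1753 0.072 ] [ 60 107 176]
35 [282.0857 108.0857] [0.5364 0.2508 0.072 ] [ 50 112 189]
360 [221.0583 122.6917] [0.5391 0.1777 0.072 ] [ 60 105 172]
4 [245.5 114.5] [0.5351 0.2084 0.072 ] [ 53 105 175]
130 [200.2231 125.8308] [0.5377 0.1523 0.072 ] [ 72 108 163]
4 [239.25 116.5 ] [0.536  0.2007 0.072 ] [ 55 107 177]
4 [259.25 115.5 ] [0.5398 0.2236 0.072 ] [ 52 106 178]
149 [285.3154 116.8188] [0.5482 0.2528 0.072 ] [ 57 121 200]
40 [319.15  117.175] [0.5574 0.2911 0.072 ] [ 95 173 222]
9 [242.6667 117.3333] [0.5379 0.2043 0.072 ] [ 53 106 177]
5 [320. 125.] [0.5682 0.2914 0.072 ] [112 139 183]

[... 818 characters left out ...]
107, 120, 128, 125, 130, 136, 136, 139]
210 [243, 242, 242, 242, 242, 244, 245, 212, 130, 90, 94, 97, 99, 99, 107, 124, 127, 123, 127, 132, 135, 143]
300 [243, 244, 243, 243, 244, 245, 240, 183, 103, 81, 88, 89, 88, 89, 104, 120, 118, 109, 117, 125, 129, 138]
330 [243, 244, 243, 244, 245, 246, 238, 174, 96, 79, 85, 85, 85, 88, 107, 122, 119, 113, 124, 126, 131, 138]
360 [243, 244, 244, 244, 245, 246, 239, 173, 95, 77, 83, 83, 81, 88, 108, 121, 117, 124, 127, 123, 127, 138]Traceback (most recent call last):
  File "<stdin>", line 20, in <module>
    return umr_minimum(a, axis, None, out, keepdims, initial, where)
ValueError: zero-size array to reduction operation minimum which has no identity
```

Run:
```python
from h import *
np.set_printoptions(precision=4,suppress=True)
v=np.load("W6.npy");W=(v[:9].reshape(3,3),v[9:18].reshape(3,3),v[18:])
s=monitor.read_state();print(s["tool_pos"])
R=Ro.from_rotvec(s["orientation"]).as_matrix();print("tool tilt/yaw",np.degrees(np.arctan2(np.hypot(*R[:2,2]),-R[2,2])),np.degrees(np.arctan2(-R[0,1],R[1,1])),np.degrees(np.arctan2(R[1,2],R[0,2])))
F=frame(.5528,.221,-12.9)
for z in(.158,.1636,.169):
    a=onz(W,(150,169.6),z);b=onz(W,(360,168.7),z);d=b-a
    print(z,"yaw",np.degrees(np.arctan2(-d[0],d[1])),[F[0].T@(p-F[1]) for p in(a,b)])
# full front-edge corner extents along row 171
im=cv2.imread("pics/w6f.png");g=cv2.cvtColor(im,cv2.COLOR_BGR2GRAY)
for r in(172,174):
    c=np.where(g[r,110:420]<135)[0]+110;print(r,c.min(),c.max())
    a=onz(W,(c.min(),171),.1636);b=onz(W,(c.max(),171),.1636);print(np.linalg.norm(a-b),F[0].T@((a+b)/2-F[1]))
for x in(-.012,.012,.036): print([proj(W,P(F,(x,y,.072))) for y in(-.07,.07)])
print(need(P(F,(-.0365,0,.2215)),Rtool(-12.9,30)))
```

```text
[0.5142 0.2221 0.2558]
tool tilt/yaw 29.925754771060912 -12.764667724867719 -12.358122951360903
0.158 yaw -12.561153851793724 [array([-0.0046, -0.1062,  0.158 ]), array([-0.0058,  0.095 ,  0.158 ])]
0.1636 yaw -12.56115385179371 [array([-0.0094, -0.1035,  0.1636]), array([-0.0105,  0.0922,  0.1636])]
0.169 yaw -12.561153851793739 [array([-0.014 , -0.1009,  0.169 ]), array([-0.0151,  0.0896,  0.169 ])]
172 137 374
0.22220051374917993 [-0.0077 -0.005   0.1636]
174 136 375
0.22407563451926715 [-0.0077 -0.0049  0.1636]
[array([199.1105, 116.3746]), array([319.8552, 116.4971])]
[array([201.7583, 133.9809]), array([316.6257, 134.0673])]
[array([204.1601, 149.9514]), array([313.6958, 150.0075])]
(array([ 0.3028,  0.7092, -3.4257]), array([-0.2448, -0.0212, -0.1355]))
```

>>> {"fn": "arm_command", "kwargs": {
  "deltas": [
    [[0.1,0.1,-1,0,0,-0.15],[0.1,0.1,-1,0,0,-0.15],[0.2,0.1,-1,0,0,0],[0.2,0.1,-1,0,0,0],[0,0,-1,0,0,0],[0,0,-1,0,0,0],[0,0,-1,0,0,0],[0,0,-0.7,0,0,0],[0,0,0,0,0,0],[0,0,0,0,0,0]]
  ]
}}

```text
t: 19.08
tool_pos: [0.5199, 0.2267, 0.1779]
orientation: [0.298, 2.605, -0.075]
force: [-0.2, -0.4, -4.4]
opening: 0.0135
gripper_force: 40.0
```

Run:
```python
from h import *
np.set_printoptions(precision=4,suppress=True)
s=monitor.read_state();print(s["t"],s["tool_pos"],s["force"])
W=cam("wrist");im=eyes.read_camera("wrist");np.save("W7.npy",np.array([*W[0].ravel(),*W[1].ravel(),*W[2]]));cv2.imwrite("pics/w7f.png",im)
sc=eyes.read_camera("scene");cv2.imwrite("pics/s7.png",sc)
F=frame(.5528,.221,-12.9)
for x in(-.036,-.012,.012,.036): print([proj(W,P(F,(x,y,.072))) for y in(-.07,.07)])
print("foot front pred",[proj(W,P(F,(-.004,y,.0865))) for y in(-.111,.111)])
o=np.zeros((600,800,3),np.uint8);o[:400]=cv2.resize(im[80:240,96:416],(800,400),interpolation=cv2.INTER_CUBIC)
o[400:,:320]=cv2.resize(sc[190:240,170:250],(320,200),interpolation=cv2.INTER_CUBIC)
cv2.imwrite("pics/w7.png",o)
```

```text
19.0833 [0.5199 0.2267 0.1779] [-0.1973 -0.381  -4.3536]
[array([177.2175, 132.2128]), array([334.2893, 131.5721])]
[array([182.1249, 153.7688]), array([329.3898, 153.1682])]
[array([186.4556, 172.7912]), array([325.0662, 172.2261])]
[array([190.3055, 189.702 ]), array([321.2226, 189.1683])]
foot front pred [array([136.9614, 170.3019]), array([374.7334, 169.3324])]
```

View pics/w7.png

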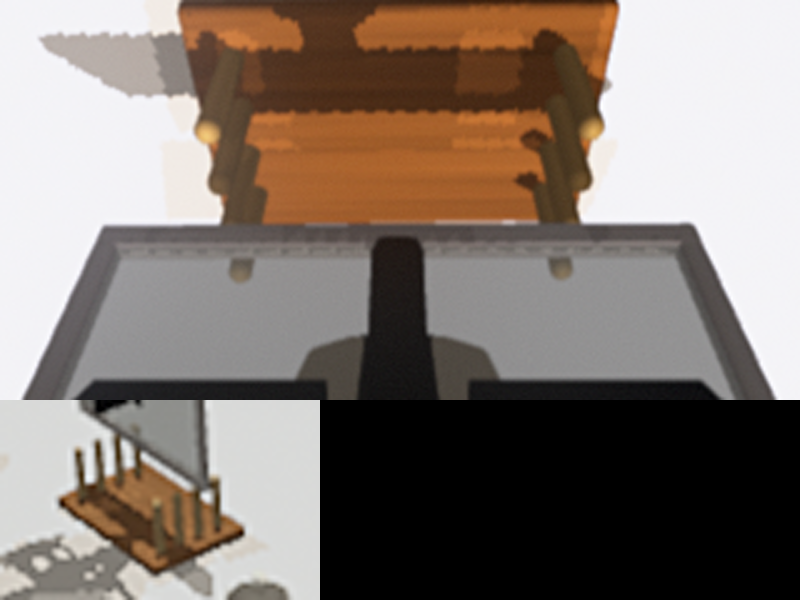

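The close view shows the door's foot edge over the middle slot. The measured dowel tops agree with the model to about 1 mm, and the door is about 1 mm too far in +x. I'll correct that and lower it slowly.

>>> {"fn": "arm_command", "kwargs": {
  "deltas": [
    [[-0.1,0.1,-0.3,0,0,0],[0,0,-0.4,0,0,0],[0,0,-0.4,0,0,0],[0,0,-0.3,0,0,0],[0,0,-0.2,0,0,0],[0,0,-0.2,0,0,0],[0,0,0,0,0,0]]
  ]
}}

```text
t: 19.77
tool_pos: [0.5195, 0.2278, 0.1604]
orientation: [0.298, 2.604, -0.075]
force: [2.0, -0.6, -2.9]
opening: 0.014
gripper_force: 40.0
```

>>> {"fn": "arm_command", "kwargs": {
  "deltas": [
    [[0,0,-0.1,0,0,0],[0,0,-0.1,0,0,0],[0,0,0,0,0,0]]
  ]
}}

```text
t: 20.02
tool_pos: [0.5197, 0.228, 0.1589]
orientation: [0.298, 2.603, -0.074]
force: [4.1, -1.0, -3.2]
opening: 0.014
gripper_force: 40.0
```

>>> {"fn": "arm_command", "kwargs": {
  "deltas": [
    [[0.1,-0.02,0,0,0,0],[0.1,-0.02,0,0,0,0],[0,0,0,0,0,0],[0,0,0,0,0,0]]
  ]
}}

```text
t: 20.35
tool_pos: [0.5209, 0.2273, 0.158]
orientation: [0.299, 2.605, -0.075]
force: [0.7, 0.2, -3.4]
opening: 0.0135
gripper_force: 40.0
```

>>> {"fn": "arm_command", "kwargs": {
  "deltas": [
    [[0,0,-0.2,0,0,0],[0,0,-0.2,0,0,0],[0,0,-0.2,0,0,0],[0,0,0,0,0,0]]
  ]
}}

```text
t: 20.68
tool_pos: [0.5209, 0.2273, 0.1517]
orientation: [0.298, 2.605, -0.075]
force: [0.6, -0.1, -3.8]
opening: 0.0138
gripper_force: 40.0
```

>>> {"fn": "arm_command", "kwargs": {
  "deltas": [
    [[0.03,0,-0.35,0,0,0],[0.02,0,-0.35,0,0,0],[0,0,-0.35,0,0,0],[0,0,-0.35,0,0,0],[0,0,-0.35,0,0,0],[0,0,0,0,0,0]]
  ]
}}

```text
t: 21.18
tool_pos: [0.5211, 0.2271, 0.1337]
orientation: [0.298, 2.606, -0.076]
force: [-0.3, -0.1, -3.5]
opening: 0.0139
gripper_force: 40.0
```

>>> {"fn": "arm_command", "kwargs": {
  "deltas": [
    [[0,0,-0.35,0,0,0],[0,0,-0.35,0,0,0],[0,0,-0.35,0,0,0],[0,0,-0.35,0,0,0],[0,0,-0.35,0,0,0],[0,0,-0.35,0,0,0],[0,0,0,0,0,0]]
  ]
}}

```text
t: 21.77
tool_pos: [0.5212, 0.2271, 0.1128]
orientation: [0.298, 2.605, -0.076]
force: [-0.2, -0.0, -4.2]
opening: 0.014
gripper_force: 40.0
```

Foot about 9 mm above the board. I'll go down in small steps.

>>> {"fn": "arm_command", "kwargs": {
  "deltas": [
    [[0,0,-0.2,0,0,0],[0,0,-0.2,0,0,0],[0,0,-0.2,0,0,0],[0,0,0,0,0,0]]
  ]
}}

```text
t: 22.1
tool_pos: [0.5215, 0.2273, 0.1075]
orientation: [0.298, 2.605, -0.075]
force: [-0.2, -0.5, -3.2]
opening: 0.0135
gripper_force: 40.0
```

>>> {"fn": "arm_command", "kwargs": {
  "deltas": [
    [[0,0,-0.1,0,0,0],[0,0,-0.1,0,0,0],[0,0,0,0,0,0]]
  ]
}}

```text
t: 22.35
tool_pos: [0.5217, 0.2275, 0.1059]
orientation: [0.298, 2.604, -0.075]
force: [0.2, -0.2, -3.2]
opening: 0.0138
gripper_force: 40.0
```

>>> {"fn": "arm_command", "kwargs": {
  "deltas": [
    [[0,0,-0.1,0,0,0],[0,0,0,0,0,0],[0,0,0,0,0,0]]
  ]
}}

```text
t: 22.6
tool_pos: [0.5217, 0.2274, 0.105]
orientation: [0.298, 2.604, -0.074]
force: [-0.7, 0.5, -5.3]
opening: 0.0138
gripper_force: 40.0
```

>>> {"fn": "arm_command", "kwargs": {
  "deltas": [
    [[0,0,-0.1,0,0,0],[0,0,0,0,0,0],[0,0,0,0,0,0]]
  ]
}}

```text
t: 22.85
tool_pos: [0.5218, 0.2275, 0.1041]
orientation: [0.298, 2.604, -0.074]
force: [-0.2, 0.6, -4.6]
opening: 0.014
gripper_force: 40.0
```

>>> {"fn": "arm_command", "kwargs": {
  "deltas": [
    [[0,0,-0.1,0,0,0],[0,0,0,0,0,0],[0,0,0,0,0,0]]
  ]
}}

```text
t: 23.1
tool_pos: [0.5222, 0.2277, 0.1038]
orientation: [0.298, 2.603, -0.074]
force: [-1.8, 0.7, 2.3]
opening: 0.0138
gripper_force: 40.0
```

The foot is on the board: the vertical force swung by about 6 N. I'll ease the grip, then open.

>>> {"fn": "arm_command", "kwargs": {
  "deltas": [
    [[0,0,0.03,0,0,0],[0,0,0,0,0,0],[0,0,0,0,0,0]]
  ],
  "squeeze": 4
}}

```text
t: 23.35
tool_pos: [0.5221, 0.2277, 0.1038]
orientation: [0.298, 2.603, -0.074]
force: [-0.5, -0.3, 1.7]
opening: 0.014
gripper_force: 4.0
```

>>> {"fn": "arm_command", "kwargs": {
  "deltas": [
    [[0,0,0,0,0,0],[0,0,0,0,0,0],[0,0,0,0,0,0],[0,0,0,0,0,0],[0,0,0,0,0,0],[0,0,0,0,0,0],[0,0,0,0,0,0],[0,0,0,0,0,0]]
  ],
  "gripper": 0.2
}}

```text
t: 24.02
tool_pos: [0.5217, 0.2275, 0.1033]
orientation: [0.298, 2.604, -0.074]
force: [0.7, -0.6, 0.5]
opening: 0.0553
gripper_force: 0.0
```

Run:
```python
from h import *
np.set_printoptions(precision=2,suppress=True)
s=monitor.read_state();print(s["t"],s["opening"],s["force"],s["q"])
W=cam("wrist");im=eyes.read_camera("wrist");cv2.imwrite("pics/w8.png",im)
F=frame(.552,.221,-12.9)
for p in((-.052,0,.072),(-.052,0,.147),(-.004,.111,.012),(-.004,-.111,.012),(-.004,.111,.07),(-.004,-.111,.07)): print(p,proj(W,P(F,p)))
g=cv2.cvtColor(im,cv2.COLOR_BGR2GRAY)
for r in range(165,260,8):
    c=np.where(g[r,225:290]<40)[0]+225;print(r,(c.min(),c.max()) if len(c) else None,end=' ')
```

```text
24.0167 0.055305022602446796 [ 0.71 -0.64  0.53] [ 0.55 -0.19  2.11 -0.47  0.88 -0.55]
(-0.052, 0, 0.072) [254.37 171.12]
(-0.052, 0, 0.147) [254.85 276.57]
(-0.004, 0.111, 0.012) [374.   167.31]
(-0.004, -0.111, 0.012) [134.68 168.44]
(-0.004, 0.111, 0.07) [396.76 215.32]
(-0.004, -0.111, 0.07) [112.35 216.69]
165 None 173 None 181 (np.int64(245), np.int64(264)) 189 (np.int64(245), np.int64(264)) 197 (np.int64(245), np.int64(265)) 205 (np.int64(244), np.int64(265)) 213 (np.int64(245), np.int64(265)) 221 (np.int64(241), np.int64(269)) 229 (np.int64(241), np.int64(270)) 237 (np.int64(244), np.int64(266)) 245 (np.int64(243), np.int64(267)) 253 (np.int64(243), np.int64(267))
```

>>> {"fn": "arm_command", "kwargs": {
  "deltas": [
    [[-0.25,0.06,0.43,0,0,0],[-0.5,0.11,0.87,0,0,0],[-0.5,0.11,0.87,0,0,0],[-0.5,0.11,0.87,0,0,0],[-0.75,0.17,1.3,0,0,0],[-0.75,0.17,1.3,0,0,0],[-0.75,0.17,1.3,0,0,0],[-0.75,0.17,1.3,0,0,0],[-0.75,0.17,1.3,0,0,0],[-0.75,0.17,1.3,0,0,0],[0,0,0,0,0,0],[0,0,0,0,0,0]]
  ],
  "gripper": 0.4
}}

```text
t: 25.07
tool_pos: [0.4595, 0.2425, 0.2136]
orientation: [0.297, 2.602, -0.071]
force: [-0.2, -0.1, 0.7]
opening: 0.0653
gripper_force: 0.0
```

Run:
```python
from h import *
np.set_printoptions(precision=1,suppress=True)
s=monitor.read_state();print(s["t"],s["tool_pos"],s["force"])
W=cam("wrist");im=eyes.read_camera("wrist");cv2.imwrite("pics/w9.png",im)
F=frame(.552,.221,-12.9);g=cv2.cvtColor(im,cv2.COLOR_BGR2GRAY)
for p in((-.052,0,.072),(-.052,0,.147),(-.045,.007,.147),(-.045,-.007,.147),(-.004,.111,.012),(-.004,-.111,.012),(-.004,.111,.19),(-.004,-.111,.19)): print(p,proj(W,P(F,p)))
m=(g<40).astype(np.uint8);m[:, :200]=0;m[:,310:]=0
n,l,st,ce=cv2.connectedComponentsWithStats(m)
for i in range(1,n):
    if st[i,4]>60: print(st[i],ce[i])
for c in(150,190,330,360):
    col=g[:,c].astype(int);d=np.abs(np.diff(col));print(c,[(int(r),int(col[r]),int(col[r+1])) for r in np.where(d>40)[0] if r<235])
```

```text
25.0667 [0.5 0.2 0.2] [-0.2 -0.1  0.7]
(-0.052, 0, 0.072) [253.2 149.1]
(-0.052, 0, 0.147) [253.5 199. ]
(-0.045, 0.007, 0.147) [261.1 204.1]
(-0.045, -0.007, 0.147) [245.9 204.2]
(-0.004, 0.111, 0.012) [334.5 150.7]
(-0.004, -0.111, 0.012) [171.9 151.6]
(-0.004, 0.111, 0.19) [375.1 268.4]
(-0.004, -0.111, 0.19) [132.3 270.1]
[ 244  151   21   81 1122] [253.7 193.6]
[200 218   3  27  63] [200.7 231.1]
[ 200  261  110   18 1034] [260.8 266. ]
[200 287  68   2  71] [234.6 288. ]
[ 200  341  110   43 4684] [254.6 362.2]
150 [(33, 156, 212)]
190 [(6, 138, 206), (23, 142, 206), (64, 140, 193), (114, 200, 127), (115, 127, 80)]
330 [(151, 222, 159), (152, 159, 90)]
360 [(225, 159, 117)]
```

```bash
python3 -c "
from plant import ticket
print(ticket.close_job())"
```

```text
the job is handed in; nothing more can be done
None
```

The door is off the pastry case and standing upright in the rack's middle slot, handle facing the robot, gripper clear; the job is handed in, with no verdict returned.

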